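# Drift the stuck hinge pin out of the juice press

### The job

The lever of the juice press has to come off for washing, but its hinge pin is gummed tight. Take the drift punch from the table, feel with its nose for the small knock-out hole in the keeper plate and press the pin out through it, never ramming the punch against the press, so that the pin drops head first into the steel tray waiting under it. Then lower the punch onto the table clear of press and tray and let go; do not touch the pin with the fingers, and leave lever, tray and the things round about where they are.

Things in the scene. Friction and masses are not known exactly. Their poses are not given: they have to be found in the camera images.
- bore_mouth (a point): Where the hinge pin's axis meets the outer face of the keeper plate (steel, 4 mm thick, two screws below) on the fork's near side, 82 mm above the table. Axes of the press: x away from the lever's handle, y out of the plate (punch goes in along -y), z up. The plate's round knock-out hole, 8.5 mm, square-edged, lies off this point, by the plate's play on its screws: up to 5.2 mm in x, -4.2 to +3.2 mm in z.
- pin_mid (a point): Middle of the steel hinge pin's shank (18 mm across, 46 mm long, axis y). Plain end at y +23 mm, 2 to 6 mm behind the keeper plate's inner face; domed head (24 mm across, 8 mm) from y -23 mm, proud of the far cheek. A spring ball and syrup hold it with some 10 to 20 N until the plain end leaves the far cheek, 48 mm from the plate's outer face; then it falls. 100 g.
- punch_grip (a point): Grip point on the drift punch's axis, 10 mm above the table as it lies; x points to its nose. Dark steel hexagonal grooved body, 20 mm across flats, from 47 mm behind to 38 mm ahead of this point; cone from 38 to 46 mm; then the nose, 6 mm across, 56 mm long, flat end 102 mm ahead. The cone meets the plate when the nose is 56 mm in. About 160 g; a few newtons sideways on the nose can turn it in a grip.
- punch_tip (a point): Centre of the flat end of the punch's nose; same axes as punch_grip.
- tray_in (a point): Centre of the floor (2 mm above the table) of the low steel catch tray, 100 mm along its x, 120 mm along its y, rim 14 mm high, wall 2 mm. It stands beside the press under the head of the pin.
- lever: The press's loose lever; its origin lies on the bore's axis in the middle of its eye, the arm runs 210 mm to -x, level with the bore, black handle 25 mm thick at the end. Underneath a dome rests in the strainer cup and the eye rests on a saddle, so the lever stays put without the pin.
- juice_glass: Glass of juice, 80 mm wide, 102 mm high, origin at the centre of its foot; by-stander.
- tin: Small tin, 58 mm wide, 72 mm high, origin at the centre of its foot; by-stander.
- press: Cast aluminium juicer, screwed down: foot 104 mm wide, strainer cup in front; at the back a post with a fork of two round cheeks (38 mm across, 10 mm thick, bore 19.5 mm), the lever's eye (22 mm thick, bore 20 mm) between them and the keeper plate (32 x 50 mm, hole 16 mm from its top and side edges) over the near one. Origin at the centre of its underside, 75 mm in -x, 26 mm in -y and 82 mm below bore_mouth.
There are look-alikes about, which are no part of the job. Of the things shaped like the part that bears punch_grip, the dark steel one is meant.

How it is judged:
By the outcome, as a careful person would: the job done as asked, in the order asked, and still so for the second after the job is handed in, with the robot touching nothing.
It also fails if it takes over 67 s, if anything falls off the work surface, if the arm or the gripper's body presses on something with over 40 N, if the wrist force passes 120 N, or if a joint passes its speed limit or range.

### The arm

A 7-joint arm with a two-finger parallel gripper is mounted at the origin on a cart in front of the work surface, level with it; the furniture and walls round the work are solid. World frame = base frame: x ahead of the robot, y to its left, z up, the work surface at z = 0. Lengths are in m, angles in rad, forces in N, time in s.
With the tool pointing down it reaches from about 0.425 to 0.925 m from the base axis. Payload 6.8 kg.
Tool frame: the origin (TCP) lies between the finger pads; the fingertips stand 11 mm ahead of it and the grasp point (between the pads) lies 8 mm behind it; z points along the fingers, y is the line along which they close (so a half turn about z gives the same grasp; the last joint's range is limited). The gripper opens to 85 mm and grips with 20 to 120 N. Pads are 22 mm wide; open, the fingers measure 114 mm over their backs; the gripper's body (76 mm by 85 mm) begins 54 mm behind the grasp point. The pads swing forward as they close: fully open they stand 13 mm farther back than shut.
Start: joints at [-1.215, 0.477, 0.022, 1.555, -0.011, 1.109, -0.083], TCP at [0.302, 0.604, 0.242] pointing down, gripper open.
Joint ranges: [-2.96, 2.96], [-0.34, 2.1], [-1.41, 1.46], [0.24, 2.44], [-1.37, 4.51], [0.17, 1.92], [-2.96, 2.96]. Speed limits (rad/s): [2.39, 2.39, 3.14, 3.14, 3.14, 3.14, 3.14].

### API

Orientations are given as a rotation vector (axis times angle).
In Python, from cell import arm gives the robot as it stands. The module is installed in compiled form; this text tells all that it offers.
- The arm moves only by the tool move_arm, never from a script. Its argument "commands" is a list of rows, each an object with "claw": the closure, from 0 (fully open) to 1 (shut); "dp": the shift along the tool's x, y, z in mm, a list of three; "spin": the turn about the tool's z in degrees. A call has exactly 10 rows; each row is the pose to reach, as a shift and turn from the pose commanded when the call began, along the tool's axes at that moment; what a row does not reach only later rows make up. A row lasts 1/10 s, in which the tool goes at most 50 mm and 8.59 degrees, less where a joint would pass 70% of its speed; a pose out of reach is approached as far as the arm can. A call with a gripper value outside its range is refused whole. The fingers move at their own pace and stop on an object; the grip force is fixed at half the most. Time passes only in rows, so rows that repeat a pose let the fingers close, or fill a call up. It gives the time, the measured TCP pose, the force, the opening and the grip force at its end, in the units of the state.
- arm.get_state(): the state, without advancing time (a new reading comes with each control period).
- arm.read_camera(name): name is "side" or "top" or "wrist"; returns the picture (480x640x3 uint8, red, green, blue); there is no depth.
- arm.get_calibration(name): a dict with "mtx" (3x3 intrinsics, pixels), "D" ([k1, k2, p1, p2, k3] as OpenCV has them; the pictures are not rectified), "eye" and "orientation" of the camera in the world. Camera axes: x right, y up, looking along -z (the intrinsics and any distortion apply to the point x, -y, -z); pixel columns grow to the right and rows downward; lengths in m; the calibration is good to about 2 mm. A picture is of the moment at which its call begins: read the wrist's pose just before it. get_calibration takes no time and is no camera call; for the wrist camera it gives the pose at the moment of the call.
- arm.hand_in(): hands the job in; it is judged then, once.
Trained networks look in the newest picture that a camera, given by its name, has taken for a name from the list of things; names that differ only in an ending like _2 or _b are one class to them, and where a whole thing is asked for, a point or a joint stands for the part that bears it (a point fixed in the world has none). Each returns a list of dicts, best first, with "p" (0 to 1); they miss things now and then, are a little off and sometimes report something else, mostly with a low value. They report only what shows in the picture. A call takes as long as a camera call. They do not tell look-alikes from the thing itself.
- arm.find_in(target, camera): "at" ([row, column] in pixels, amid what is visible of it).
- arm.tip_of(target, camera): "at" ([row, column] in pixels: a listed point, or the origin of a listed thing).
The state is a dict: "clock": time; "joints": joint angles; "joint_velocities": joint speeds; "tau": joint torques, N m; "tcp_pos": TCP position; "eef_rot": TCP orientation; "contact_force": force on the tool from outside, world axes, zero at the start; "torque": the same for the moment, N m; "gripper_width": opening from 0.0 (shut) to 1.0 (fully open); "grip_force": force on a finger pad.
Only numpy, scipy, OpenCV 4.12 (cv2) and the standard library are available. Lean on these libraries where they do the work, as an engineer would, in place of code of your own. Each camera call takes 0.05 s, during which the arm holds its last target. There are 200 camera calls.

## Working session

There is one attempt and no reset: what is moved stays moved. The work goes in short steps, Python scripts to look and compute and a tool call to move; the robot and the scene stay as the last step left them, time stands still between calls to the robot, and variables do not carry over. Pictures are saved under pics/ and viewed, at most 12 in all, crops included, and the job is handed in when it is done.

Besides the shell and the picture viewer there is one more tool, called after "Call:" by a JSON object that holds its "name" and its "arguments". move_arm: Moves the arm, as the interface text tells. Its arguments: {"type":"object","properties":{"commands":{"type":"array"}},"required":["commands"]}

```bash
mkdir -p pics; cat > h.py <<'E'
import numpy as np, cv2
from scipy.spatial.transform import Rotation as R
from cell import arm
def cal(n):
    c=arm.get_calibration(n); o=np.array(c["orientation"],float)
    Rm=R.from_rotvec(o).as_matrix() if o.shape==(3,) else (o if o.shape==(3,3) else R.from_quat(o).as_matrix())
    return np.array(c["mtx"]),np.array(c["D"]),np.array(c["eye"]),Rm
def ray(c,at):
    K,D,e,Rm=c
    u=cv2.undistortPoints(np.array([[[at[1],at[0]]]],float),K,D)[0,0]
    d=Rm@np.array([u[0],-u[1],-1]); return e,d/np.linalg.norm(d)
def onz(c,at,z):
    e,d=ray(c,at); return e+d*(z-e[2])/d[2]
def tri(rs):
    A=sum(np.eye(3)-np.outer(d,d) for e,d in rs); b=sum((np.eye(3)-np.outer(d,d))@e for e,d in rs)
    return np.linalg.solve(A,b)
def proj(c,p):
    K,D,e,Rm=c
    q=Rm.T@(np.array(p)-e); q=np.array([q[0],-q[1],-q[2]])
    u=cv2.projectPoints(q[None],np.zeros(3),np.zeros(3),K,D)[0][0,0]; return u[::-1]
E
python3 - <<'E'
from h import *
np.set_printoptions(precision=4,suppress=True)
s=arm.get_state(); print(s["clock"],s["tcp_pos"],s["eef_rot"],s["contact_force"])
ims={}
for n in ["side","top"]:
    ims[n]=arm.read_camera(n); c=cal(n); print(n,c[2],-c[3][:,2],arm.get_calibration(n)["orientation"],c[0][0,0])
    cv2.imwrite(f"pics/{n}0.png",ims[n][:,:,::-1])
    for t in ["bore_mouth","punch_grip","punch_tip","tray_in","lever","press","pin_mid","tin","juice_glass"]:
        for r in arm.tip_of(t,n)[:3]:
            z={"bore_mouth":.082,"punch_grip":.01,"punch_tip":.01,"tray_in":.002,"lever":.082,"pin_mid":.082}.get(t,0)
            print(t,round(r["p"],2),np.round(r["at"],1),onz(c,r["at"],z))
print(arm.get_state()["clock"])
E
```

```text
0.0 [0.3017 0.6032 0.2413] [-0.7219 -3.0573  0.0029] [ 0.9484  0.3032 -0.9245]
side [ 0.4119 -0.8369  0.7498] [ 0.1786  0.7456 -0.642 ] [ 0.8678 -0.1135 -0.1966] 515.1295543565725
bore_mouth 0.65 [245.2 342.1] [ 0.6087 -0.0743  0.082 ]
bore_mouth 0.58 [231.1 337.2] [ 0.609  -0.0283  0.082 ]
punch_grip 0.84 [201.4 296.6] [0.5577 0.1923 0.01  ]
punch_grip 0.61 [230.6 248.7] [0.4318 0.1    0.01  ]
punch_tip 0.85 [210.1 216.2] [0.3625 0.1941 0.01  ]
punch_tip 0.69 [221.3 316.6] [0.5908 0.1041 0.01  ]
tray_in 0.89 [298.3 347.8] [ 0.6061 -0.1451  0.002 ]
press 0.88 [275.7 303. ] [ 0.5298 -0.061   0.    ]
pin_mid 0.64 [246.5 339.6] [ 0.6029 -0.0772  0.082 ]
pin_mid 0.31 [239.7 336.7] [ 0.6018 -0.0553  0.082 ]
pin_mid 0.3 [200.6 301.4] [0.5545 0.0931 0.082 ]
tin 0.6 [207.1 395.7] [0.7963 0.1355 0.    ]
juice_glass 0.92 [371.9 253.1] [ 0.4033 -0.2825  0.    ]
top [ 0.5297 -0.0293  1.0857] [ 0.0631  0.0088 -0.998 ] [ 0.0566 -0.0426 -1.575 ] 507.79523871541636
bore_mouth 0.79 [225.3 331.1] [ 0.6147 -0.0306  0.082 ]
bore_mouth 0.46 [228.  343.1] [ 0.6092 -0.0544  0.082 ]
punch_grip 0.88 [315.  267.8] [0.4314 0.104  0.01  ]
punch_grip 0.62 [251.1 227.4] [0.5669 0.1906 0.01  ]
punch_grip 0.21 [227.1 329.5] [ 0.617  -0.0273  0.01  ]
punch_tip 0.89 [246.7 272.1] [0.5759 0.0949 0.01  ]
punch_tip 0.75 [340.6 233.8] [0.3772 0.1764 0.01  ]
tray_in 0.8 [231.1 387.6] [ 0.6085 -0.1516  0.002 ]
tray_in 0.58 [326.8 447.1] [ 0.4034 -0.277   0.002 ]
lever 0.83 [227.6 345.2] [ 0.61   -0.0585  0.082 ]
lever 0.15 [264.5 338.5] [ 0.537  -0.0448  0.082 ]
press 0.83 [264.5 344.6] [ 0.5376 -0.0591  0.    ]
pin_mid 0.46 [226.4 346.7] [ 0.6124 -0.0615  0.082 ]
tin 0.74 [148.9 246.5] [0.7901 0.153  0.    ]
juice_glass 0.73 [228.4 345. ] [ 0.6149 -0.0605  0.    ]
juice_glass 0.72 [149.5 248.2] [0.7887 0.1493 0.    ]
juice_glass 0.66 [321.7 449. ] [ 0.4139 -0.2816  0.    ]
1.0
```

View pics/top0.png

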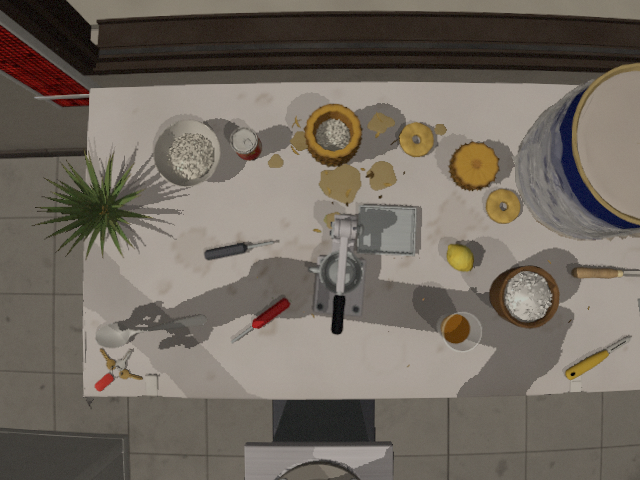

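View pics/side0.png

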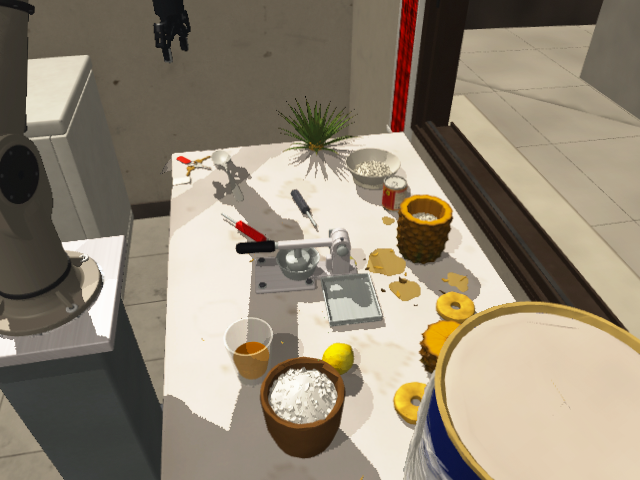

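The top view shows two punch-shaped tools: a dark grey one, body near (250,228) with its nose to (241,278), and a red one, body near (315,270) with its nose to (340,234). The dark steel one is meant. I'll confirm that in an enlarged crop and measure it.

```bash
python3 - <<'E'
from h import *
np.set_printoptions(precision=4,suppress=True)
im=cv2.imread("pics/top0.png"); c=cal("top")
a=cv2.resize(im[225:275,190:290],None,fx=7,fy=7,interpolation=cv2.INTER_CUBIC)
b=cv2.resize(im[195:345,300:430],None,fx=4,fy=4,interpolation=cv2.INTER_CUBIC)[:240]
cv2.imwrite("pics/crop1.png",a)
g=cv2.cvtColor(im,cv2.COLOR_BGR2GRAY)
m=np.zeros_like(g); m[235:268,195:250]=(g[235:268,195:250]<75)
n,l,st,ce=cv2.connectedComponentsWithStats(m); k=1+np.argmax(st[1:,4]); ys,xs=np.where(l==k)
P=np.array([onz(c,(y,x),.012)[:2] for y,x in zip(ys,xs)])
mu=P.mean(0); u=np.linalg.svd(P-mu)[2][0]; u*=-np.sign(u[1]); t=(P-mu)@u
print("dark body",len(P),mu,u,np.degrees(np.arctan2(u[1],u[0])),t.min(),t.max(), ((P-mu)@[-u[1],u[0]]).min(),((P-mu)@[-u[1],u[0]]).max())
# handle of lever
m=np.zeros_like(g); m[290:336,325:350]=(g[290:336,325:350]<50)
ys,xs=np.where(m); P=np.array([onz(c,(y,x),.09)[:2] for y,x in zip(ys,xs)]);print("handle",P.mean(0),np.linalg.svd(P-P.mean(0))[2][0])
E
```

```text
dark body 412 [0.5677 0.1937] [ 0.1965 -0.9805] -78.66538167448255 -0.045637019189963504 0.04574890392405672 -0.010663183727695518 0.011288136725238698
handle [ 0.4409 -0.0426] [-0.9966  0.0818]
```

View pics/crop1.png

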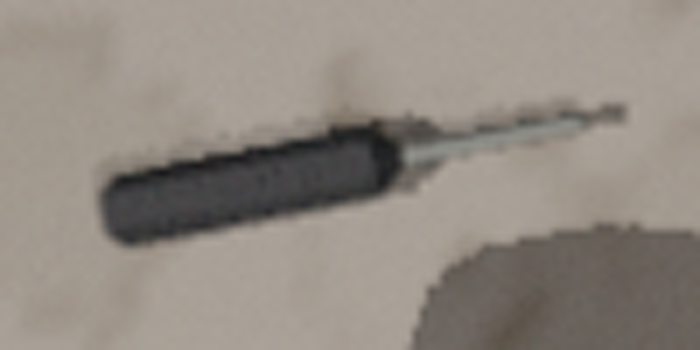

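The crop confirms it: the dark hexagonal body spans about (100..400, 130..240) in the crop and its light nose ends near (110,625). Heading is −78.7°, with the grip near (0.568, 0.192). Next I'll compute the approach.

```bash
cat >> h.py <<'E'
def head():
    Rm=R.from_rotvec(arm.get_state()["eef_rot"]).as_matrix(); return np.degrees(np.arctan2(Rm[1,0],Rm[0,0]))
def go(p,h=None):
    s=arm.get_state(); Rm=R.from_rotvec(s["eef_rot"]).as_matrix()
    hd=head(); sp=0 if h is None else -((h-hd+180)%360-180)
    print("tcp",np.round(s["tcp_pos"],4),"head %.2f"%hd,"-> dp",np.round(Rm.T@(np.array(p)-s["tcp_pos"])*1000,1),"spin %.2f"%sp,"F",np.round(s["contact_force"],1),"w",s["gripper_width"],"t",s["clock"])
E
python3 - <<'E'
from h import *
u=np.array([.1965,-.9805]); g=np.array([.5677,.1937])+.006*u
go([*g,.16],101.3)
E
```

```text
tcp [0.302  0.6037 0.2423] head 153.43 -> dp [-424.8 -252.6   82.3] spin 52.13 F [-1.1  0.2  0. ] w 0.9984589231830804 t 1.0
```

Call:
{"name": "move_arm", "arguments": {"commands": [{"claw": 0,"dp": [-42,-25,8],"spin": 5},{"claw": 0,"dp": [-84,-50,16],"spin": 11},{"claw": 0,"dp": [-127,-75,24],"spin": 18},{"claw": 0,"dp": [-170,-101,32],"spin": 25},{"claw": 0,"dp": [-212,-126,41],"spin": 32},{"claw": 0,"dp": [-255,-151,49],"spin": 39},{"claw": 0,"dp": [-297,-177,57],"spin": 46},{"claw": 0,"dp": [-340,-202,65],"spin": 52.1},{"claw": 0,"dp": [-383,-227,74],"spin": 52.1},{"claw": 0,"dp": [-425,-252.6,82],"spin": 52.1}]}}

```text
clock: 2.0
tcp_pos: [0.5689, 0.188, 0.1606]
eef_rot: [1.991, 2.43, 0.001]
contact_force: [0.3, 0.8, 0.2]
gripper_width: 1.002
grip_force: 0.0
```

```bash
python3 - <<'E'
from h import *
np.set_printoptions(precision=4,suppress=True)
c=cal("wrist"); im=arm.read_camera("wrist"); cv2.imwrite("pics/w1.png",im[:,:,::-1])
print(c[2],-c[3][:,2],c[0][0,0])
for t in ["punch_grip","punch_tip","bore_mouth"]:
    for r in arm.tip_of(t,"wrist")[:2]: print(t,round(r["p"],2),np.round(r["at"],1),onz(c,r["at"],.082 if t[0]=="b" else .01))
u=np.array([.1965,-.9805]); g=np.array([.5677,.1937])+.006*u
go([*g,.16],101.3)
E
```

```text
[0.5529 0.271  0.2921] [ 0.0652 -0.3192 -0.9454] 391.1100598589445
punch_grip 0.95 [301.2 125.4] [0.4334 0.1025 0.01  ]
punch_tip 0.69 [340.2 307.2] [0.5854 0.097  0.01  ]
punch_tip 0.57 [190.7  51.1] [0.3726 0.1832 0.01  ]
tcp [0.5685 0.1878 0.1605] head 101.12 -> dp [-0.   0.3  0.5] spin -0.18 F [0.5 0.5 0.4] w 1.0031454347730897 t 2.2
```

View pics/w1.png

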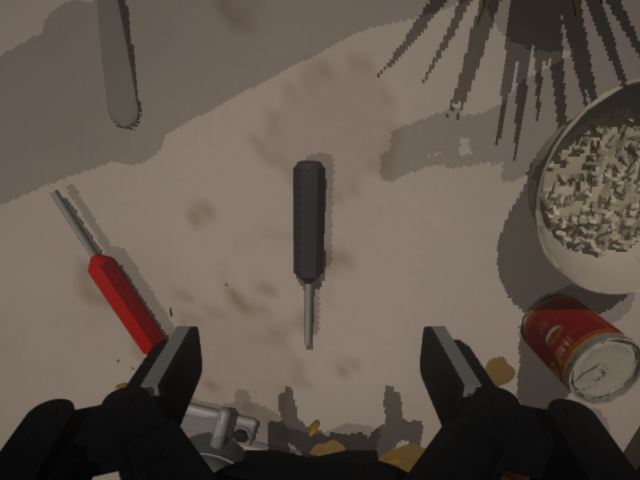

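The wrist view shows the dark punch with its tail at (160,309), its cone near (282,308) and its tip at (347,309). I'll convert these to world positions.

```bash
python3 - <<'E'
from h import *
np.set_printoptions(precision=4,suppress=True)
c=cal("wrist"); g=cv2.cvtColor(cv2.imread("pics/w1.png"),cv2.COLOR_BGR2GRAY)
m=np.zeros_like(g); m[155:285,285:330]=g[155:285,285:330]<62
n,l,st,ce=cv2.connectedComponentsWithStats(m); k=1+np.argmax(st[1:,4]); ys,xs=np.where(l==k); print(st[k])
P=np.array([onz(c,(y,x),.013)[:2] for y,x in zip(ys,xs)])
mu=P.mean(0); u=np.linalg.svd(P-mu)[2][0]; u*=-np.sign(u[1]); t=(P-mu)@u; w=(P-mu)@[-u[1],u[0]]
print(mu,u,np.degrees(np.arctan2(u[1],u[0])),t.min(),t.max(),w.min(),w.max())
tip=onz(c,(347.5,308.7),.008)[:2]; print("tip",tip,"tail",onz(c,(160.5,309),.01), "len",(tip-mu)@u,"perp",(tip-mu)@[-u[1],u[0]])
E
```

```text
[ 293  161   34  124 3712]
[0.5664 0.1974] [ 0.1928 -0.9812] -78.8808733002756 -0.04414293639674603 0.05003516553339028 -0.011705058044625405 0.012110015720322281
tip [0.5874 0.0885] tail [0.5578 0.2407 0.01  ] len 0.11093522674508303 perp -0.00048706599282969873
```

Call:
{"name": "move_arm", "arguments": {"commands": [{"claw": 0,"dp": [0,0,45],"spin": 0},{"claw": 0,"dp": [0,0,90],"spin": 0},{"claw": 0,"dp": [0,0,125],"spin": 0},{"claw": 0,"dp": [0,0,142],"spin": 0},{"claw": 0,"dp": [0,0,147],"spin": 0},{"claw": 0.3,"dp": [0,0,147],"spin": 0},{"claw": 0.6,"dp": [0,0,147],"spin": 0},{"claw": 1,"dp": [0,0,147],"spin": 0},{"claw": 1,"dp": [0,0,147],"spin": 0},{"claw": 1,"dp": [0,0,147],"spin": 0}]}}

```text
clock: 3.2
tcp_pos: [0.5685, 0.1898, 0.0149]
eef_rot: [1.991, 2.429, 0.002]
contact_force: [-1.8, -0.2, 6.0]
gripper_width: 0.236
grip_force: 58.5
```

```bash
python3 - <<'E'
from h import *
go([.62,.12,.11],85)
E
```

```text
tcp [0.5685 0.1898 0.0149] head 101.32 -> dp [-78.5  36.9 -95.1] spin 16.32 F [-1.8 -0.2  6. ] w 0.23644232810551916 t 3.2
```

```bash
python3 - <<'E'
from h import *
go([.51,.10,.16],85)
E
```

```text
tcp [0.5685 0.1898 0.0149] head 101.32 -> dp [ -76.5  -74.8 -145.2] spin 16.32 F [-1.8 -0.2  6. ] w 0.23644232810551916 t 3.2
```

Call:
{"name": "move_arm", "arguments": {"commands": [{"claw": 1,"dp": [0,0,-20],"spin": 0},{"claw": 1,"dp": [0,0,-60],"spin": 0},{"claw": 1,"dp": [0,0,-100],"spin": 4},{"claw": 1,"dp": [-20,-20,-130],"spin": 8},{"claw": 1,"dp": [-40,-40,-147],"spin": 12},{"claw": 1,"dp": [-60,-60,-147],"spin": 16.3},{"claw": 1,"dp": [-76,-75,-147],"spin": 16.3},{"claw": 1,"dp": [-76,-75,-147],"spin": 16.3},{"claw": 1,"dp": [-76,-75,-147],"spin": 16.3},{"claw": 1,"dp": [-76,-75,-147],"spin": 16.3}]}}

```text
clock: 4.2
tcp_pos: [0.5098, 0.1013, 0.1608]
eef_rot: [-2.314, -2.124, -0.001]
contact_force: [-0.1, 0.5, -2.0]
gripper_width: 0.235
grip_force: 59.4
```

```bash
python3 - <<'E'
from h import *
np.set_printoptions(precision=4,suppress=True)
c=cal("wrist"); im=arm.read_camera("wrist"); cv2.imwrite("pics/w2.png",im[:,:,::-1])
np.save("c2.npy",np.array([c[2],*c[3]]))
print(c[2],-c[3][:,2])
for t in ["punch_grip","punch_tip","bore_mouth","lever"]:
    for r in arm.tip_of(t,"wrist")[:2]: print(t,round(r["p"],2),np.round(r["at"],1),onz(c,r["at"],.082 if t[0] in "bl" else .155))
go([.51,.10,.16],85)
E
```

```text
[0.5176 0.1855 0.2924] [-0.0266 -0.3242 -0.9456]
punch_grip 0.87 [244.7 210.3] [0.4767 0.1435 0.155 ]
punch_grip 0.62 [326.8 311.3] [0.5112 0.1058 0.155 ]
punch_tip 0.6 [141.8 110.9] [0.4481 0.1837 0.155 ]
bore_mouth 0.63 [434.5 468.4] [ 0.6105 -0.0332  0.082 ]
tcp [0.5095 0.1007 0.1605] head 85.07 -> dp [-0.6  0.5  0.5] spin 0.07 F [ 0.6 -0.3 -1.2] w 0.23624646596189533 t 4.45
```

View pics/w2.png

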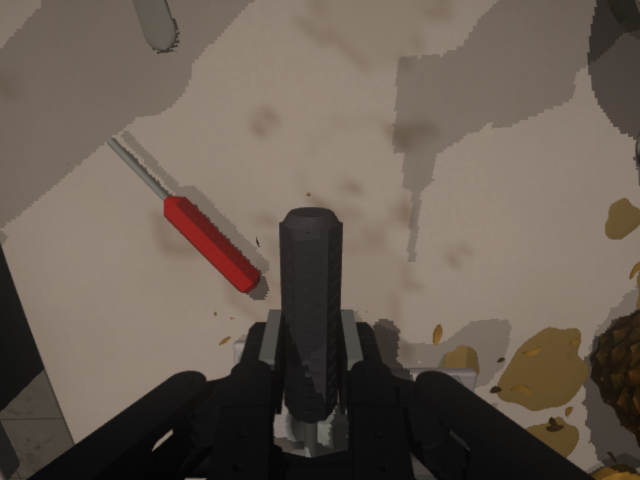

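The punch sits straight in the grip, but the right knuckle hides the plate. I'll shift toward −x and −y to see it.

Call:
{"name": "move_arm", "arguments": {"commands": [{"claw": 1,"dp": [-20,-10,0],"spin": 0},{"claw": 1,"dp": [-40,-20,0],"spin": 0},{"claw": 1,"dp": [-53,-29,0],"spin": 0},{"claw": 1,"dp": [-53,-29,0],"spin": 0},{"claw": 1,"dp": [-53,-29,0],"spin": 0},{"claw": 1,"dp": [-53,-29,0],"spin": 0},{"claw": 1,"dp": [-53,-29,0],"spin": 0},{"claw": 1,"dp": [-53,-29,0],"spin": 0},{"claw": 1,"dp": [-53,-29,0],"spin": 0},{"claw": 1,"dp": [-53,-29,0],"spin": 0}]}}

```text
clock: 5.45
tcp_pos: [0.4759, 0.0501, 0.1606]
eef_rot: [-2.315, -2.123, 0.0]
contact_force: [0.6, 0.6, -0.7]
gripper_width: 0.234
grip_force: 59.4
```

```bash
python3 - <<'E'
from h import *
np.set_printoptions(precision=4,suppress=True)
c=cal("wrist"); im=arm.read_camera("wrist"); cv2.imwrite("pics/w3.png",im[:,:,::-1])
np.save("c3.npy",np.array([c[2],*c[3]]))
for t in ["bore_mouth","lever","press","pin_mid"]:
    for r in arm.tip_of(t,"wrist")[:2]: print(t,round(r["p"],2),np.round(r["at"],1),onz(c,r["at"],.082 if t[0] in "bl" else 0))
at=[int(x) for x in proj(c,[.61,-.032,.082])]; print(at)
y0=max(0,min(at[0]-55,370)); x0=max(0,min(at[1]-70,500))
print(y0,x0); cv2.imwrite("pics/w3c.png",cv2.resize(im[y0:y0+110,x0:x0+140,::-1],None,fx=5,fy=5,interpolation=cv2.INTER_CUBIC))
go([.51,.10,.16],85)
E
```

```text
bore_mouth 0.8 [369.  527.5] [ 0.6125 -0.0328  0.082 ]
lever 0.82 [397.3 518.9] [ 0.6092 -0.0555  0.082 ]
press 0.63 [336.8 388.1] [ 0.535 -0.051  0.   ]
[368, 524]
313 454
tcp [0.4758 0.0499 0.1607] head 85.03 -> dp [52.9 29.7  0.7] spin 0.03 F [ 0.2  0.7 -2.1] w 0.2352787009860613 t 5.7
```

View pics/w3c.png

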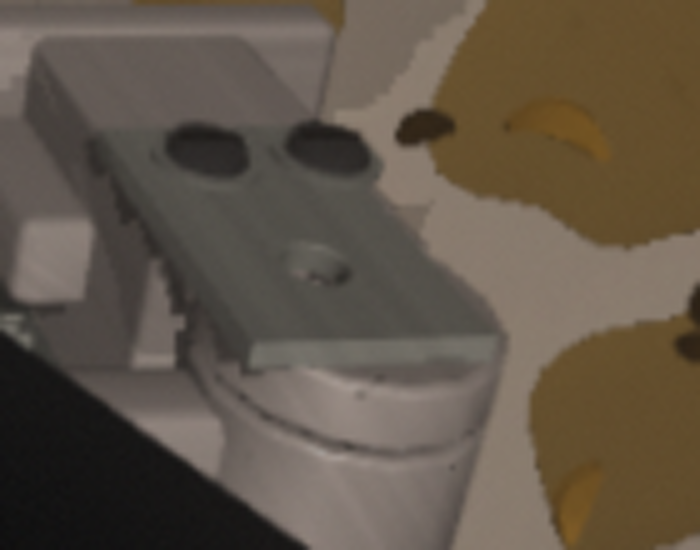

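The crop shows the keeper plate clearly: knock-out hole at crop (266,320), i.e. about pixel (365.7,517.6). The plate's outer top corners are near (342,250) and (335,502), and the screws are at the bottom. I'll fit the plate's pose.

```bash
python3 - <<'E'
from h import *
from scipy.optimize import least_squares
np.set_printoptions(precision=4,suppress=True)
K,D,_,_=cal("wrist"); a=np.load("c3.npy"); c=(K,D,a[0],a[1:])
crop=lambda x,y:np.array([313+(y+.5)/5-.5,454+(x+.5)/5-.5])
ob=[((0,0,0),crop(320,265)),((-.016,0,.016),crop(250,341)),((.016,0,.016),crop(503,335)),((-.016,0,-.034),crop(95,130))]
def W(q,l):
    h=q[3]; ex=np.array([np.cos(h),np.sin(h),0]); ey=np.array([-np.sin(h),np.cos(h),0]); return q[:3]+l[0]*ex+l[1]*ey+np.array([0,0,l[2]])
def f(q,h=None):
    r=[proj(c,W(q,l))-o for l,o in ob]; return np.r_[np.ravel(r)]
s=least_squares(f,[.61,-.033,.082,-.09],x_scale=[.01,.01,.01,.1]); print(s.x,np.degrees(s.x[3]),s.fun)
for hd in (-4,-5,-6):
    s=least_squares(lambda p:f(np.r_[p,np.radians(hd)]),[.61,-.033,.082]); print(hd,s.x,np.abs(s.fun).max())
for y in (-.030,-.034): 
    e,d=ray(c,ob[0][1]); print(e+d*(y-e[1])/d[1])
# tip visibility
print("tip px",proj(c,[.4758+.102*np.sin(np.radians(-5)),.0499-.1,.156]))
E
```

```text
[ 0.6043 -0.0282  0.0829 -0.075 ] -4.29438318611135 [-0.3849 -0.74    0.8265  0.5271  0.0619 -0.1855 -0.6245  0.4123]
-4 [ 0.6043 -0.0281  0.0829] 0.9150189747219315
-5 [ 0.6043 -0.0282  0.0829] 0.8056347777517772
-6 [ 0.6044 -0.0283  0.0828] 1.0611836878426288
[ 0.6059 -0.03    0.081 ]
[ 0.6089 -0.034   0.0759]
tip px [511.1832 308.5387]
```

```bash
python3 - <<'E'
from h import *
go([.614,.0857,.087],85.5)
E
```

```text
tcp [0.4758 0.0499 0.1607] head 85.03 -> dp [ 47.6 134.5  73.7] spin -0.47 F [ 0.2  0.7 -2.1] w 0.2352787009860613 t 5.7
```

Call:
{"name": "move_arm", "arguments": {"commands": [{"claw": 1,"dp": [30,20,0],"spin": 0},{"claw": 1,"dp": [48,55,0],"spin": -0.5},{"claw": 1,"dp": [48,95,0],"spin": -0.5},{"claw": 1,"dp": [48,125,15],"spin": -0.5},{"claw": 1,"dp": [48,134.5,40],"spin": -0.5},{"claw": 1,"dp": [48,134.5,65],"spin": -0.5},{"claw": 1,"dp": [48,134.5,73.5],"spin": -0.5},{"claw": 1,"dp": [48,134.5,73.5],"spin": -0.5},{"claw": 1,"dp": [48,134.5,73.5],"spin": -0.5},{"claw": 1,"dp": [48,134.5,73.5],"spin": -0.5}]}}

```text
clock: 6.7
tcp_pos: [0.6148, 0.0863, 0.0886]
eef_rot: [2.306, 2.132, 0.003]
contact_force: [-0.7, -0.6, -1.6]
gripper_width: 0.237
grip_force: 59.4
```

```bash
python3 - <<'E'
from h import *
np.set_printoptions(precision=4,suppress=True)
rs=[]
for n in ["top","side","wrist"]:
    c=cal(n); im=arm.read_camera(n); cv2.imwrite(f"pics/{n}4.png",im[:,:,::-1])
    for t in ["punch_tip","bore_mouth"]:
        for r in arm.tip_of(t,n)[:2]: print(n,t,round(r["p"],2),np.round(r["at"],1),onz(c,r["at"],.082))
    print(n,"expected",proj(c,[.6062,-.014,.082]))
t=cv2.imread("pics/top4.png")[190:265,285:385]; s=cv2.imread("pics/side4.png")[190:265,285:385]
cv2.imwrite("pics/c4.png",cv2.resize(np.vstack([t,s]),None,fx=4*.99,fy=4*.99,interpolation=cv2.INTER_CUBIC))
go([.614,.0857,.087],85.5)
E
```

```text
top punch_tip 0.53 [229. 320.] [ 0.6075 -0.0086  0.082 ]
top bore_mouth 0.57 [225.7 332.9] [ 0.6139 -0.0342  0.082 ]
top expected [229.6292 322.7448]
side punch_tip 0.8 [224.1 331.2] [ 0.6017 -0.0029  0.082 ]
side punch_tip 0.78 [211.  218.8] [0.3726 0.0893 0.082 ]
side bore_mouth 0.81 [228.3 337.1] [ 0.6108 -0.0192  0.082 ]
side expected [227.0527 334.4068]
wrist expected [509.3081 308.8438]
tcp [0.614  0.0861 0.0873] head 85.53 -> dp [-0.4  0.   0.3] spin 0.03 F [-0.5  0.3 -1.4] w 0.23714730650143687 t 7.15
```

View pics/c4.png

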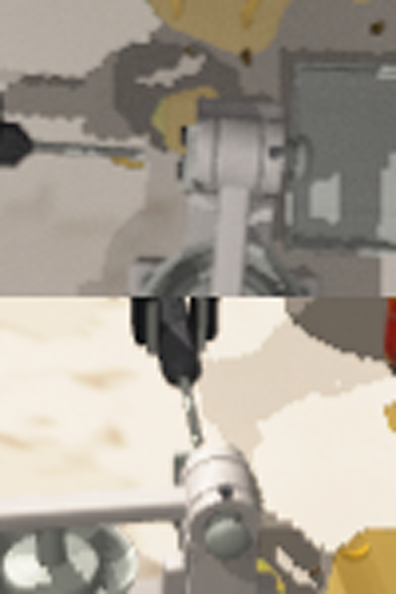

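Top view (upper half): nose tip at about (228.6,321.6), plate face at col 332, so the gap is roughly 20 mm. Side view (lower half): the punch is lined up behind the fork and the pin head is at the front. Now I'll approach gently.

Call:
{"name": "move_arm", "arguments": {"commands": [{"claw": 1,"dp": [-4,1,2],"spin": 0},{"claw": 1,"dp": [-8,1.3,2.4],"spin": 0},{"claw": 1,"dp": [-11,1.3,2.4],"spin": 0},{"claw": 1,"dp": [-13,1.3,2.4],"spin": 0},{"claw": 1,"dp": [-14.5,1.3,2.4],"spin": 0},{"claw": 1,"dp": [-16,1.3,2.4],"spin": 0},{"claw": 1,"dp": [-17,1.3,2.4],"spin": 0},{"claw": 1,"dp": [-18,1.3,2.4],"spin": 0},{"claw": 1,"dp": [-19,1.3,2.4],"spin": 0},{"claw": 1,"dp": [-19,1.3,2.4],"spin": 0}]}}

```text
clock: 8.15
tcp_pos: [0.6138, 0.0669, 0.0848]
eef_rot: [2.307, 2.133, -0.0]
contact_force: [0.3, -0.4, -0.6]
gripper_width: 0.236
grip_force: 59.4
```

```bash
python3 - <<'E'
from h import *
go([.614,.0857,.087],85.5)
E
```

```text
tcp [0.6138 0.0669 0.0848] head 85.52 -> dp [18.8 -1.3 -2.2] spin 0.02 F [ 0.3 -0.4 -0.6] w 0.23591750610766746 t 8.15
```

Call:
{"name": "move_arm", "arguments": {"commands": [{"claw": 1,"dp": [-0.5,0,0],"spin": 0},{"claw": 1,"dp": [-1,0,0],"spin": 0},{"claw": 1,"dp": [-1.5,0,0],"spin": 0},{"claw": 1,"dp": [-2,0,0],"spin": 0},{"claw": 1,"dp": [-2.5,0,0],"spin": 0},{"claw": 1,"dp": [-3,0,0],"spin": 0},{"claw": 1,"dp": [-3.5,0,0],"spin": 0},{"claw": 1,"dp": [-3.5,0,0],"spin": 0},{"claw": 1,"dp": [-3.5,0,0],"spin": 0},{"claw": 1,"dp": [-3.5,0,0],"spin": 0}]}}

```text
clock: 9.15
tcp_pos: [0.6135, 0.0636, 0.0847]
eef_rot: [-2.306, -2.133, -0.0]
contact_force: [0.3, -0.1, -0.6]
gripper_width: 0.236
grip_force: 59.4
```

Call:
{"name": "move_arm", "arguments": {"commands": [{"claw": 1,"dp": [-0.5,0,0],"spin": 0},{"claw": 1,"dp": [-1,0,0],"spin": 0},{"claw": 1,"dp": [-1.5,0,0],"spin": 0},{"claw": 1,"dp": [-2,0,0],"spin": 0},{"claw": 1,"dp": [-2.5,0,0],"spin": 0},{"claw": 1,"dp": [-3,0,0],"spin": 0},{"claw": 1,"dp": [-3,0,0],"spin": 0},{"claw": 1,"dp": [-3,0,0],"spin": 0},{"claw": 1,"dp": [-3,0,0],"spin": 0},{"claw": 1,"dp": [-3,0,0],"spin": 0}]}}

```text
clock: 10.15
tcp_pos: [0.6133, 0.0606, 0.0847]
eef_rot: [-2.306, -2.133, 0.0]
contact_force: [-0.3, -0.4, -2.1]
gripper_width: 0.238
grip_force: 59.4
```

```bash
python3 - <<'E'
from h import *
im=arm.read_camera("top"); cv2.imwrite("pics/top5.png",im[:,:,::-1])
cv2.imwrite("pics/c5.png",cv2.resize(im[205:255,285:365,::-1],None,fx=7,fy=7,interpolation=cv2.INTER_CUBIC))
go([.614,.0857,.087],85.5)
E
```

```text
tcp [0.6133 0.0606 0.0847] head 85.53 -> dp [25.1 -1.3 -2.3] spin 0.03 F [ 0.1  0.2 -1.4] w 0.23899712547785143 t 10.2
```

View pics/c5.png

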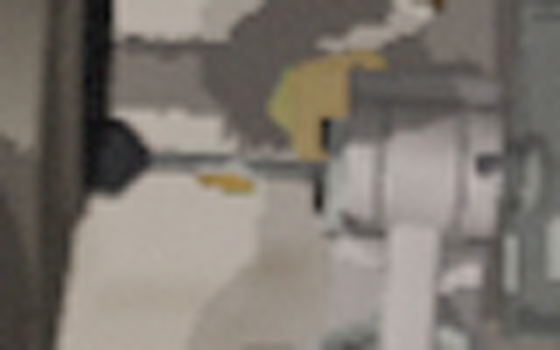

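The nose tip now sits at the plate face (crop col ~325) with no force, so it is either about to touch or already in the hole. I'll continue gently.

Call:
{"name": "move_arm", "arguments": {"commands": [{"claw": 1,"dp": [-0.5,0,0],"spin": 0},{"claw": 1,"dp": [-1,0,0],"spin": 0},{"claw": 1,"dp": [-1.5,0,0],"spin": 0},{"claw": 1,"dp": [-2,0,0],"spin": 0},{"claw": 1,"dp": [-2.5,0,0],"spin": 0},{"claw": 1,"dp": [-3,0,0],"spin": 0},{"claw": 1,"dp": [-3,0,0],"spin": 0},{"claw": 1,"dp": [-3,0,0],"spin": 0},{"claw": 1,"dp": [-3,0,0],"spin": 0},{"claw": 1,"dp": [-3,0,0],"spin": 0}]}}

```text
clock: 11.2
tcp_pos: [0.6131, 0.0576, 0.0847]
eef_rot: [-2.306, -2.133, -0.0]
contact_force: [0.3, 0.6, -1.1]
gripper_width: 0.231
grip_force: 59.4
```

Call:
{"name": "move_arm", "arguments": {"commands": [{"claw": 1,"dp": [-0.5,0,0],"spin": 0},{"claw": 1,"dp": [-1,0,0],"spin": 0},{"claw": 1,"dp": [-1.5,0,0],"spin": 0},{"claw": 1,"dp": [-2,0,0],"spin": 0},{"claw": 1,"dp": [-2.5,0,0],"spin": 0},{"claw": 1,"dp": [-3,0,0],"spin": 0},{"claw": 1,"dp": [-3,0,0],"spin": 0},{"claw": 1,"dp": [-3,0,0],"spin": 0},{"claw": 1,"dp": [-3,0,0],"spin": 0},{"claw": 1,"dp": [-3,0,0],"spin": 0}]}}

```text
clock: 12.2
tcp_pos: [0.6129, 0.0565, 0.0848]
eef_rot: [-2.304, -2.134, -0.002]
contact_force: [0.3, 5.4, -0.6]
gripper_width: 0.235
grip_force: 59.4
```

Call:
{"name": "move_arm", "arguments": {"commands": [{"claw": 1,"dp": [3,0,0],"spin": 0},{"claw": 1,"dp": [4,0,0],"spin": 0},{"claw": 1,"dp": [4,0.5,0],"spin": 0},{"claw": 1,"dp": [4,1,0],"spin": 0},{"claw": 1,"dp": [4,1.5,0],"spin": 0},{"claw": 1,"dp": [4,2,0],"spin": 0},{"claw": 1,"dp": [4,2.5,0],"spin": 0},{"claw": 1,"dp": [4,2.5,0],"spin": 0},{"claw": 1,"dp": [4,2.5,0],"spin": 0},{"claw": 1,"dp": [4,2.5,0],"spin": 0}]}}

```text
clock: 13.2
tcp_pos: [0.6151, 0.058, 0.0845]
eef_rot: [-2.307, -2.132, 0.002]
contact_force: [-4.0, -2.1, -1.4]
gripper_width: 0.234
grip_force: 59.7
```

Call:
{"name": "move_arm", "arguments": {"commands": [{"claw": 1,"dp": [0,-1,0],"spin": 0},{"claw": 1,"dp": [0,-2,0],"spin": 0},{"claw": 1,"dp": [0,-3,0],"spin": 0},{"claw": 1,"dp": [0,-4,0],"spin": 0},{"claw": 1,"dp": [0,-4.5,0],"spin": 0},{"claw": 1,"dp": [0,-5,0],"spin": 0},{"claw": 1,"dp": [0,-5,0],"spin": 0},{"claw": 1,"dp": [0,-5,0],"spin": 0},{"claw": 1,"dp": [0,-5,0],"spin": 0},{"claw": 1,"dp": [0,-5,0],"spin": 0}]}}

```text
clock: 14.2
tcp_pos: [0.6109, 0.0588, 0.0848]
eef_rot: [2.306, 2.133, 0.001]
contact_force: [0.8, -0.2, -1.6]
gripper_width: 0.235
grip_force: 59.4
```

The sideways force at +2.5 mm shows the nose is in the hole. I'll centre x and test z.

Call:
{"name": "move_arm", "arguments": {"commands": [{"claw": 1,"dp": [0,1,0],"spin": 0},{"claw": 1,"dp": [0,2,0],"spin": 0},{"claw": 1,"dp": [0,2,0.5],"spin": 0},{"claw": 1,"dp": [0,2,1],"spin": 0},{"claw": 1,"dp": [0,2,1.5],"spin": 0},{"claw": 1,"dp": [0,2,2],"spin": 0},{"claw": 1,"dp": [0,2,2],"spin": 0},{"claw": 1,"dp": [0,2,2],"spin": 0},{"claw": 1,"dp": [0,2,2],"spin": 0},{"claw": 1,"dp": [0,2,2],"spin": 0}]}}

```text
clock: 15.2
tcp_pos: [0.6126, 0.0586, 0.0828]
eef_rot: [-2.306, -2.133, -0.0]
contact_force: [0.5, -0.6, -1.2]
gripper_width: 0.237
grip_force: 59.4
```

Call:
{"name": "move_arm", "arguments": {"commands": [{"claw": 1,"dp": [0,0,-1],"spin": 0},{"claw": 1,"dp": [0,0,-2],"spin": 0},{"claw": 1,"dp": [0,0,-2.5],"spin": 0},{"claw": 1,"dp": [0,0,-3],"spin": 0},{"claw": 1,"dp": [0,0,-3.5],"spin": 0},{"claw": 1,"dp": [0,0,-4],"spin": 0},{"claw": 1,"dp": [0,0,-4],"spin": 0},{"claw": 1,"dp": [0,0,-4],"spin": 0},{"claw": 1,"dp": [0,0,-4],"spin": 0},{"claw": 1,"dp": [0,0,-4],"spin": 0}]}}

```text
clock: 16.2
tcp_pos: [0.6126, 0.0586, 0.0867]
eef_rot: [-2.306, -2.133, 0.0]
contact_force: [0.3, -0.0, -2.9]
gripper_width: 0.233
grip_force: 59.3
```

```bash
python3 - <<'E'
from h import *
go([.6128,.058,.0847],85.5)
E
```

```text
tcp [0.6126 0.0586 0.0867] head 85.53 -> dp [-0.6  0.3  2. ] spin 0.03 F [ 0.3 -0.  -2.9] w 0.23310870482638985 t 16.2
```

Call:
{"name": "move_arm", "arguments": {"commands": [{"claw": 1,"dp": [0,0,1],"spin": 0},{"claw": 1,"dp": [0,0.2,2.1],"spin": 0},{"claw": 1,"dp": [-1.5,0.2,2.1],"spin": 0},{"claw": 1,"dp": [-3,0.2,2.1],"spin": 0},{"claw": 1,"dp": [-4,0.2,2.1],"spin": 0},{"claw": 1,"dp": [-5,0.2,2.1],"spin": 0},{"claw": 1,"dp": [-6,0.2,2.1],"spin": 0},{"claw": 1,"dp": [-7,0.2,2.1],"spin": 0},{"claw": 1,"dp": [-8,0.2,2.1],"spin": 0},{"claw": 1,"dp": [-8,0.2,2.1],"spin": 0}]}}

```text
clock: 17.2
tcp_pos: [0.6123, 0.0536, 0.0847]
eef_rot: [-2.303, -2.134, -0.003]
contact_force: [-0.3, 6.6, -1.9]
gripper_width: 0.233
grip_force: 59.4
```

Call:
{"name": "move_arm", "arguments": {"commands": [{"claw": 1,"dp": [-1.2,0,0],"spin": 0},{"claw": 1,"dp": [-2.4,0,0],"spin": 0},{"claw": 1,"dp": [-3.6,0,0],"spin": 0},{"claw": 1,"dp": [-4.8,0,0],"spin": 0},{"claw": 1,"dp": [-6,0,0],"spin": 0},{"claw": 1,"dp": [-7.2,0,0],"spin": 0},{"claw": 1,"dp": [-8.4,0,0],"spin": 0},{"claw": 1,"dp": [-9.6,0,0],"spin": 0},{"claw": 1,"dp": [-10,0,0],"spin": 0},{"claw": 1,"dp": [-10,0,0],"spin": 0}]}}

```text
clock: 18.2
tcp_pos: [0.6111, 0.0438, 0.0846]
eef_rot: [-2.302, -2.133, -0.003]
contact_force: [-0.9, 7.0, -1.5]
gripper_width: 0.234
grip_force: 59.5
```

```bash
python3 - <<'E'
from h import *
im=arm.read_camera("top"); cv2.imwrite("pics/top6.png",im[:,:,::-1])
a=cv2.imread("pics/top5.png")[205:255,285:395]; b=im[205:255,285:395,::-1]
im2=arm.read_camera("side")[200:275,290:390,::-1]; 
o=cv2.resize(b,None,fx=5,fy=5,interpolation=cv2.INTER_CUBIC); p=cv2.resize(im2,(550,412),interpolation=cv2.INTER_CUBIC)[:340]
cv2.imwrite("pics/c6.png",np.vstack([o,p]))
go([.6128,.058,.0847],85.5)
E
```

```text
tcp [0.6111 0.0437 0.0846] head 85.63 -> dp [14.4  0.6 -0.1] spin 0.13 F [-1.3  7.3 -1.3] w 0.2345295503364096 t 18.3
```

View pics/c6.png

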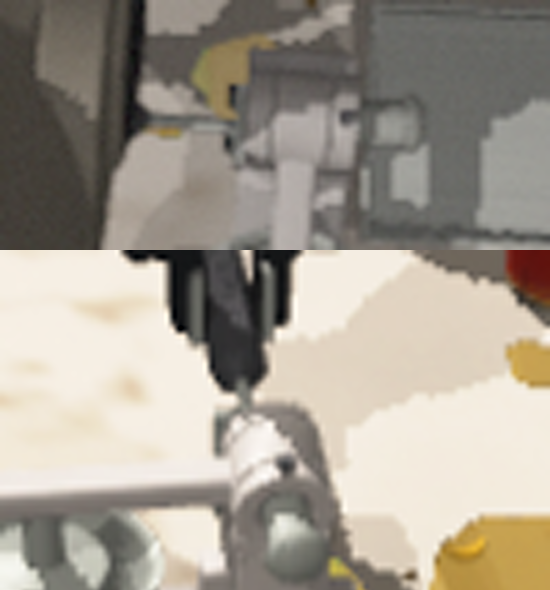

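The pin's head now stands out over the tray (top crop col ~420), so the pin is sliding. I'll keep pressing.

Call:
{"name": "move_arm", "arguments": {"commands": [{"claw": 1,"dp": [-1.5,0,0],"spin": 0},{"claw": 1,"dp": [-3,0,0],"spin": 0},{"claw": 1,"dp": [-4.5,0,0],"spin": 0},{"claw": 1,"dp": [-6,0,0],"spin": 0},{"claw": 1,"dp": [-7.5,0,0],"spin": 0},{"claw": 1,"dp": [-9,0,0],"spin": 0},{"claw": 1,"dp": [-10.5,0,0],"spin": 0},{"claw": 1,"dp": [-12,0,0],"spin": 0},{"claw": 1,"dp": [-13,0,0],"spin": 0},{"claw": 1,"dp": [-13,0,0],"spin": 0}]}}

```text
clock: 19.3
tcp_pos: [0.61, 0.032, 0.0845]
eef_rot: [-2.301, -2.133, -0.004]
contact_force: [-1.8, 9.9, 0.2]
gripper_width: 0.233
grip_force: 59.5
```

```bash
python3 - <<'E'
from h import *
go([.6128,.058,.0847],85.5)
E
```

```text
tcp [0.61   0.032  0.0845] head 85.67 -> dp [26.2  0.8 -0. ] spin 0.17 F [-1.8  9.9  0.2] w 0.23340151080764332 t 19.3
```

Call:
{"name": "move_arm", "arguments": {"commands": [{"claw": 1,"dp": [-1,-0.2,-0.2],"spin": 0},{"claw": 1,"dp": [-2,-0.5,-0.4],"spin": 0},{"claw": 1,"dp": [-3,-0.5,-0.4],"spin": 0},{"claw": 1,"dp": [-4,-0.5,-0.4],"spin": 0},{"claw": 1,"dp": [-5,-0.5,-0.4],"spin": 0},{"claw": 1,"dp": [-6,-0.5,-0.4],"spin": 0},{"claw": 1,"dp": [-7,-0.5,-0.4],"spin": 0},{"claw": 1,"dp": [-8,-0.5,-0.4],"spin": 0},{"claw": 1,"dp": [-8,-0.5,-0.4],"spin": 0},{"claw": 1,"dp": [-8,-0.5,-0.4],"spin": 0}]}}

```text
clock: 20.3
tcp_pos: [0.609, 0.0234, 0.0849]
eef_rot: [-2.301, -2.133, -0.003]
contact_force: [-1.5, 8.2, -2.0]
gripper_width: 0.234
grip_force: 59.4
```

```bash
python3 - <<'E'
from h import *
im=arm.read_camera("top"); im2=arm.read_camera("side")[200:275,290:390,::-1]; b=im[205:255,285:395,::-1]
o=cv2.resize(b,None,fx=5,fy=5,interpolation=cv2.INTER_CUBIC); p=cv2.resize(im2,(550,412),interpolation=cv2.INTER_CUBIC)[:340]
cv2.imwrite("pics/c7.png",np.vstack([o,p]))
go([.6128,.058,.0847],85.5)
E
```

```text
tcp [0.609  0.0233 0.0849] head 85.65 -> dp [34.9  1.2  0.3] spin 0.15 F [-1.2  8.5 -1.9] w 0.235742845454078 t 20.4
```

Call:
{"name": "move_arm", "arguments": {"commands": [{"claw": 1,"dp": [-0.6,0,0],"spin": 0},{"claw": 1,"dp": [-1.2,0,0],"spin": 0},{"claw": 1,"dp": [-1.8,0,0],"spin": 0},{"claw": 1,"dp": [-2.4,0,0],"spin": 0},{"claw": 1,"dp": [-3,0,0],"spin": 0},{"claw": 1,"dp": [-3.6,0,0],"spin": 0},{"claw": 1,"dp": [-4,0,0],"spin": 0},{"claw": 1,"dp": [-4,0,0],"spin": 0},{"claw": 1,"dp": [-4,0,0],"spin": 0},{"claw": 1,"dp": [-4,0,0],"spin": 0}]}}

```text
clock: 21.4
tcp_pos: [0.609, 0.0158, 0.085]
eef_rot: [-2.306, -2.133, -0.0]
contact_force: [-0.9, -0.2, -1.3]
gripper_width: 0.236
grip_force: 59.4
```

The force dropped to zero, so the pin has released. I'll check the tray.

```bash
python3 - <<'E'
from h import *
im=arm.read_camera("top"); im2=arm.read_camera("side")[195:345,280:420,::-1]; b=im[195:265,310:430,::-1]
o=cv2.resize(b,None,fx=4,fy=4,interpolation=cv2.INTER_CUBIC); p=cv2.resize(im2,(280,300),interpolation=cv2.INTER_CUBIC)
cv2.imwrite("pics/c8.png",np.vstack([o,np.hstack([p,np.zeros((300,200,3),np.uint8)])]))
for n in ("top","side"): print([(r["p"],r["at"]) for r in arm.tip_of("pin_mid",n)[:3]],[onz(cal(n),r["at"],.012) for r in arm.tip_of("pin_mid",n)[:2]])
go([.6128,.098,.0847],85.5)
E
```

```text
[(0.55, [223.6, 388.6])] [array([ 0.62368086, -0.15282363,  0.012     ])]
[(0.46, [301.1, 351.8])] [array([ 0.6094597 , -0.16332984,  0.012     ])]
tcp [0.609  0.0158 0.085 ] head 85.53 -> dp [82.3 -2.6  0.3] spin 0.03 F [ 0.2 -0.4 -1.2] w 0.23477659748999535 t 21.7
```

View pics/c8.png

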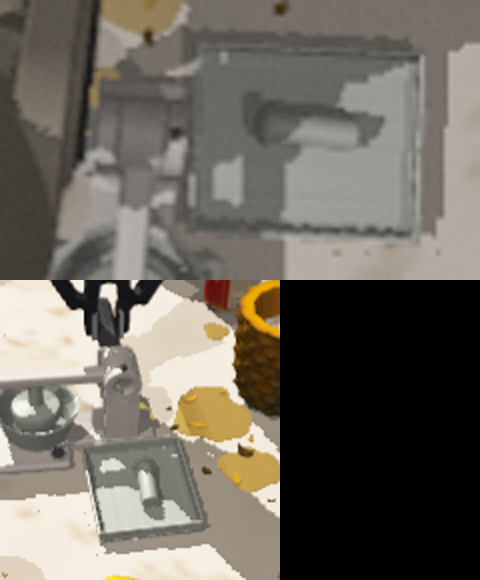

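The pin lies in the tray (top crop about (125,320)). Now I'll withdraw straight back.

Call:
{"name": "move_arm", "arguments": {"commands": [{"claw": 1,"dp": [4,0,0],"spin": 0},{"claw": 1,"dp": [10,0,0],"spin": 0},{"claw": 1,"dp": [18,0.2,0],"spin": 0},{"claw": 1,"dp": [26,0.3,0.2],"spin": 0},{"claw": 1,"dp": [34,0.3,0.4],"spin": 0},{"claw": 1,"dp": [42,0.3,0.4],"spin": 0},{"claw": 1,"dp": [50,0.3,0.4],"spin": 0},{"claw": 1,"dp": [60,0.3,0.4],"spin": 0},{"claw": 1,"dp": [80,0.3,0.4],"spin": 0},{"claw": 1,"dp": [100,0.3,0.4],"spin": 0}]}}

```text
clock: 22.7
tcp_pos: [0.6171, 0.1162, 0.0847]
eef_rot: [2.307, 2.132, -0.0]
contact_force: [0.0, 0.7, -1.8]
gripper_width: 0.235
grip_force: 59.4
```

```bash
python3 - <<'E'
from h import *
go([.58,.20,.030],85.5)
E
```

```text
tcp [0.6171 0.1162 0.0847] head 85.48 -> dp [ 80.6 -43.6  54.7] spin -0.02 F [ 0.   0.7 -1.8] w 0.2347810443872967 t 22.7
```

Call:
{"name": "move_arm", "arguments": {"commands": [{"claw": 1,"dp": [20,-11,5],"spin": 0},{"claw": 1,"dp": [45,-25,15],"spin": 0},{"claw": 1,"dp": [70,-38,28],"spin": 0},{"claw": 1,"dp": [80,-44,40],"spin": 0},{"claw": 1,"dp": [80,-44,48],"spin": 0},{"claw": 1,"dp": [80,-44,54],"spin": 0},{"claw": 1,"dp": [80,-44,58],"spin": 0},{"claw": 1,"dp": [80,-44,61],"spin": 0},{"claw": 1,"dp": [80,-44,63],"spin": 0},{"claw": 1,"dp": [80,-44,63],"spin": 0}]}}

```text
clock: 23.7
tcp_pos: [0.5797, 0.198, 0.0216]
eef_rot: [2.307, 2.132, -0.0]
contact_force: [-0.7, -0.3, -1.3]
gripper_width: 0.233
grip_force: 59.4
```

Next I'll lower until contact.

Call:
{"name": "move_arm", "arguments": {"commands": [{"claw": 1,"dp": [0,0,1],"spin": 0},{"claw": 1,"dp": [0,0,2],"spin": 0},{"claw": 1,"dp": [0,0,3],"spin": 0},{"claw": 1,"dp": [0,0,4],"spin": 0},{"claw": 1,"dp": [0,0,5],"spin": 0},{"claw": 1,"dp": [0,0,6],"spin": 0},{"claw": 1,"dp": [0,0,7],"spin": 0},{"claw": 1,"dp": [0,0,7],"spin": 0},{"claw": 1,"dp": [0,0,7],"spin": 0},{"claw": 1,"dp": [0,0,7],"spin": 0}]}}

```text
clock: 24.7
tcp_pos: [0.5795, 0.1986, 0.015]
eef_rot: [-2.306, -2.133, -0.0]
contact_force: [-2.4, -0.5, 5.0]
gripper_width: 0.24
grip_force: 60.1
```

Call:
{"name": "move_arm", "arguments": {"commands": [{"claw": 0.7,"dp": [0,0,-0.5],"spin": 0},{"claw": 0.6,"dp": [0,0,-0.5],"spin": 0},{"claw": 0.5,"dp": [0,0,-0.5],"spin": 0},{"claw": 0.3,"dp": [0,0,-0.5],"spin": 0},{"claw": 0.2,"dp": [0,0,-1],"spin": 0},{"claw": 0,"dp": [0,0,-2],"spin": 0},{"claw": 0,"dp": [0,0,-5],"spin": 0},{"claw": 0,"dp": [0,0,-25],"spin": 0},{"claw": 0,"dp": [0,0,-65],"spin": 0},{"claw": 0,"dp": [0,0,-110],"spin": 0}]}}

```text
clock: 25.7
tcp_pos: [0.5785, 0.1982, 0.1249]
eef_rot: [-2.306, -2.132, 0.004]
contact_force: [0.4, -0.3, -0.9]
gripper_width: 1.0
grip_force: 0.0
```

```bash
python3 - <<'E'
from h import *
np.set_printoptions(precision=4,suppress=True)
c=cal("top"); im=arm.read_camera("top"); im2=arm.read_camera("wrist")
for n in ("top",):
  for t in ("punch_grip","punch_tip","tray_in","lever","tin","pin_mid"): print(t,[(round(r["p"],2),onz(c,r["at"],.082 if t=="lever" else .01)) for r in arm.tip_of(t,n)[:2]])
for t in ("punch_grip","punch_tip"): print(t,[(round(r["p"],2),onz(cal("wrist"),r["at"],.01)) for r in arm.tip_of(t,"wrist")[:2]])
cv2.imwrite("pics/f.png",np.hstack([cv2.resize(im[140:360,190:430,::-1],(400,366)),cv2.resize(im2[:,:,::-1],(400,300))[:366].copy() if 0 else cv2.copyMakeBorder(cv2.resize(im2[:,:,::-1],(400,300)),0,66,0,0,0)]))
go([.58,.2,.12])
E
```

```text
punch_grip [(0.96, array([0.4333, 0.0963, 0.01  ])), (0.78, array([0.5716, 0.1958, 0.01  ]))]
punch_tip [(0.83, array([0.3734, 0.1758, 0.01  ])), (0.58, array([0.5659, 0.1015, 0.01  ]))]
tray_in [(0.72, array([ 0.6015, -0.1421,  0.01  ]))]
lever [(0.87, array([ 0.6058, -0.0549,  0.082 ]))]
tin [(0.8, array([0.785 , 0.1435, 0.01  ])), (0.68, array([ 0.4125, -0.2806,  0.01  ]))]
pin_mid [(0.5, array([ 0.6181, -0.1547,  0.01  ]))]
punch_grip [(0.7, array([0.5767, 0.2026, 0.01  ])), (0.59, array([0.4326, 0.1039, 0.01  ]))]
punch_tip [(0.91, array([0.5703, 0.1079, 0.01  ])), (0.62, array([0.3732, 0.1864, 0.01  ]))]
tcp [0.5788 0.1983 0.1235] head 85.52 -> dp [1.8 1.1 3.5] spin 0.00 F [ 0.1 -0.3 -0.4] w 0.9955216229384951 t 26.2
```

View pics/f.png

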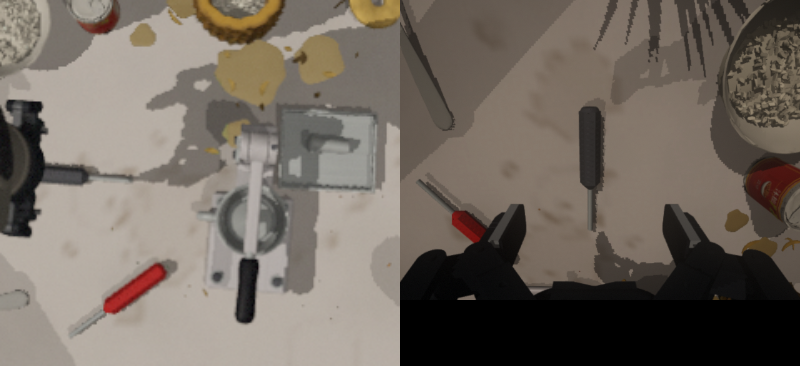

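The pin is in the tray, the punch lies free on the table, and the press, lever and tray are unmoved. I'm handing in.

```bash
python3 -c "
from cell import arm
print(arm.hand_in())"
```

```text
the job is handed in; nothing more can be done
None
```

The pin is pressed out and lies in the tray, the punch is on the table clear of press and tray, and the job is handed in at about 26 s; push forces stayed around 10 N, and the final pictures show lever, tray and tin still in place.

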